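# Charge the weld-disc feeder

### The job

Load the disc feeder on the welding table: push its orange shutter fully open, then slide the two grey steel discs across the deck, without lifting them, over the edge into the funnel so that both drop into the narrow well; the copper disc stays lying on the deck. Then push the shutter fully shut again and, last, press the red plunger all the way down until you feel its stop, and let it spring back. Leave the red magnets and the spray can where they are.

Things in the scene. Friction and masses are not known exactly. Their poses are not given: they have to be found in the camera images.
- feeder: Blue feeder fixed to the table, 270 x 290 mm. Origin on the table under the deck; x from deck to funnel, y along the shutter's opening travel, z up. Deck: flat plate, top 130 mm above the table, x -100 to 85 mm, y -120 to 120 mm. Side lips 6 mm high; the edge at x = 85 mm has 8 mm high, 4 mm thick fences except at the funnel mouth (y -40 to 40 mm); the robot-side edge is open.
- funnel_mouth (a point): Centre of the funnel's mouth, level with the deck, at feeder (115, 0, 130) mm. Mouth 60 mm along feeder x (85 to 145), 80 mm along y. The deck side slopes down at 55 degrees, the far wall is an upright clear window no higher than the deck, the sides taper in. A disc slid until its centre is about 15 mm past the deck edge tips and slides in.
- well_floor (a point): Centre of the floor of the narrow well under the funnel, at feeder (135, 0, 12) mm: a slot 20 mm along feeder x, 40 mm along y, its mouth 73 mm above the table. Discs stand in it on edge, one over the other.
- disc_a: Grey steel disc, 30 mm diameter, 12 mm thick, about 65 g, with a small dark centre mark; origin at its centre, its z axis along the disc's axis (vertical while it lies flat). Lies flat on the deck (centre 136 mm above the table).
- disc_b: Grey steel disc, the same as disc_a.
- disc_copper: Copper-coloured disc of the same size, lying flat on the deck; must not be fed. The three discs lie, which is where by chance, near feeder (x, y) = (10, 60), (-35, 0) and (10, -60) mm.
- shutter (a joint): Travel of the orange shutter (m): 0 = fully shut over the funnel mouth, 0.09 = fully open at its stop, sliding along the feeder's +y. Starts shut or slightly ajar. Stays where it is left; about 1.5 N of friction.
- shutter_tab (a point): Centre of the top of the shutter's upright black tab, 170 mm above the table. The tab is 34 mm along the feeder's x, 12 mm along y, and stands 34 mm above the orange plate, which is 66 x 90 mm (top 136 mm above the table). Tab at feeder x = 117 mm, y = joint value; push it on its flat y faces.
- plunger (a joint): Travel of the red plunger (m): 0 = up, 0.008 = fully down at its stop. A spring returns it; fully down takes about 7 N.
- plunger_top (a point): Centre of the top of the red round plunger (32 mm diameter), which stands on the feeder at feeder (x, y) = (117, -85) mm and is pressed straight down.
- magnet: Red arrow-shaped welding magnet, about 90 x 45 mm, 20 mm high, lying on the table on the robot's left; origin under its centre. Leave alone.
- magnet_2: A second magnet like it, on the robot's right. Leave alone.
- can: Spray can with a yellow band, 60 mm diameter, 150 mm tall, standing on the table on the robot's right; origin under its centre. Leave alone.

How it is judged:
By the outcome, as a careful person would: the job done as asked, in the order asked, and still so for the second after the job is handed in, with the robot touching nothing.
It also fails if it takes over 67 s, if anything falls off the work surface, if the arm or the gripper's body presses on something with over 40 N, if the wrist force passes 120 N, or if a joint passes its speed limit or range.

### The arm

A 7-joint arm with a two-finger parallel gripper is mounted at the origin on the work surface. World frame = base frame: x ahead of the robot, y to its left, z up, the work surface at z = 0. Lengths are in m, angles in rad, forces in N, time in s.
With the tool pointing down it reaches from about 0.425 to 0.825 m from the base axis. Payload 3.6 kg.
Tool frame: the origin (TCP) lies at the very end of the fingers, on their centre line; the grasp point (between the pads) lies 19 mm behind it; z points along the fingers, y is the line along which they close (so a half turn about z gives the same grasp; the last joint's range is limited). The gripper opens to 93 mm and grips with 3 to 60 N. Pads are 15 mm wide; open, the fingers measure 128 mm over their backs; the gripper's body (75 mm by 188 mm) begins 65 mm behind the grasp point.
Start: joints at [-1.31, 0.615, -0.013, 1.423, 0.008, 1.103, -0.04], TCP at [0.184, 0.623, 0.197] pointing down, gripper open.
Joint ranges: [-3.12, 3.12], [-0.3, 2.06], [-1.34, 1.32], [0.26, 2.42], [-1.36, 4.5], [0.01, 1.98], [-2.84, 2.84]. Speed limits (rad/s): [2.79, 2.79, 3.14, 3.14, 3.14, 3.14, 3.14].

### API

Orientations are given as a unit quaternion [w, x, y, z].
In Python, from plant import r gives the robot as it stands.
- The arm moves only by the tool move_arm, never from a script. Its argument "steps" is a list of rows, each an object of numbers: "ax", "ay", "az": the turn, a rotation vector about the tool's x, y, z in degrees; "dx", "dy", "dz": the shift along the tool's x, y, z in cm; "grip": the opening, from 0 (shut) to 1 (fully open). A call has 1 to 12 rows; each row shifts and turns the commanded pose from where the row before left it, along the tool's axes as they then stand; what a row does not reach is not made up. A row lasts 1/8 s, in which the tool goes at most 62.5 mm and 10.7 degrees, less where a joint would pass 70% of its speed; a pose out of reach is approached as far as the arm can. A call is refused whole if a number of a shift passes 6.25 or a number of a turn 10.7, either way. A call with a gripper value outside its range is refused whole. The fingers move at their own pace and stop on an object; "force" is the grip in N (left out, the last holds). Time passes only in rows, so rows that do not move let the fingers close. It gives the time, the measured TCP pose, the force, the opening and the grip force at its end, in the units of the state.
- r.observe(): the state, without advancing time (a new reading comes with each control period).
- r.grab_frame(name): name is "scene" or "side" or "wrist"; returns the picture (480x640x3 uint8, red, green, blue); there is no depth.
- r.camera_info(name): a dict with "K" (3x3 intrinsics, pixels), "world_to_cam" (4x4, takes a point from world to camera coordinates). Camera axes: x right, y up, looking along -z (the intrinsics and any distortion apply to the point x, -y, -z); pixel columns grow to the right and rows downward; lengths in m; the calibration is good to about 2 mm. A picture is of the moment at which its call begins: read the wrist's pose just before it. camera_info takes no time and is no camera call; for the wrist camera it gives the pose at the moment of the call.
- r.hand_in(): hands the job in; it is judged then, once.
The state is a dict: "time": time; "joint_positions": joint angles; "joint_vel": joint speeds; "joint_efforts": joint torques, N m; "position": TCP position; "eef_rot": TCP orientation; "force": force on the tool from outside, world axes, zero at the start; "ft_torque": the same for the moment, N m; "opening": finger opening in m; "gripper_force": force on a finger pad.
Only numpy, scipy, OpenCV 4.12 (cv2) and the standard library are available. Lean on these libraries where they do the work, as an engineer would, in place of code of your own. Each camera call takes 0.05 s, during which the arm holds its last target. There are 200 camera calls.

## Working session

There is one attempt and no reset: what is moved stays moved. The work goes in short steps, Python scripts to look and compute and a tool call to move; the robot and the scene stay as the last step left them, time stands still between calls to the robot, and variables do not carry over. Pictures are saved under pics/ and viewed, at most 10 in all, crops included, and the job is handed in when it is done.

Besides the shell and the picture viewer there is one more tool, called after ">>>" by a JSON object that holds its "fn" and its "kwargs". move_arm: Moves the arm, as the interface text tells. Its arguments: {"type":"object","properties":{"steps":{"type":"array","items":{"type":"object","properties":{"ax":{"type":"number"},"ay":{"type":"number"},"az":{"type":"number"},"dx":{"type":"number"},"dy":{"type":"number"},"dz":{"type":"number"},"grip":{"type":"number"}}}},"force":{"type":"number"}},"required":["steps"]}

```bash
ls; mkdir -p pics
python3 - <<'E'
from plant import r
import cv2,json
s=r.observe();print(s['time'],s['position'],s['eef_rot'],s['opening'],s['force'])
for n in ["scene","side"]:
    i=r.camera_info(n);print(n,i)
    cv2.imwrite(f"pics/{n}0.png",cv2.cvtColor(r.grab_frame(n),cv2.COLOR_RGB2BGR))
E
```

```text
pics
0.0 [0.18362781 0.62264065 0.19629296] [-1.54121078e-04  1.42871022e-01  9.89740494e-01 -1.26526750e-03] 0.09301918537329852 [-0.12294453 -1.15158087  0.5038027 ]
scene {'K': array([[621.86271278,   0.        , 316.66087516],
       [  0.        , 621.86271278, 237.21873081],
       [  0.        ,   0.        ,   1.        ]]), 'world_to_cam': array([[ 0.739301  ,  0.67336871,  0.00293421, -0.37812676],
       [-0.53557237,  0.58536004,  0.60870014,  0.2136063 ],
       [ 0.40816206, -0.4515841 ,  0.79339494, -2.00985613],
       [ 0.        ,  0.        ,  0.        ,  1.        ]])}
side {'K': array([[435.07254536,   0.        , 323.78120466],
       [  0.        , 435.07254536, 237.79927715],
       [  0.        ,   0.        ,   1.        ]]), 'world_to_cam': array([[-0.95653229, -0.29143841,  0.01047047,  0.48060731],
       [ 0.2294516 , -0.72995402,  0.64383158, -0.22806454],
       [-0.17999429,  0.61824816,  0.7650956 , -1.02948691],
       [ 0.        ,  0.        ,  0.        ,  1.        ]])}
```

View pics/scene0.png

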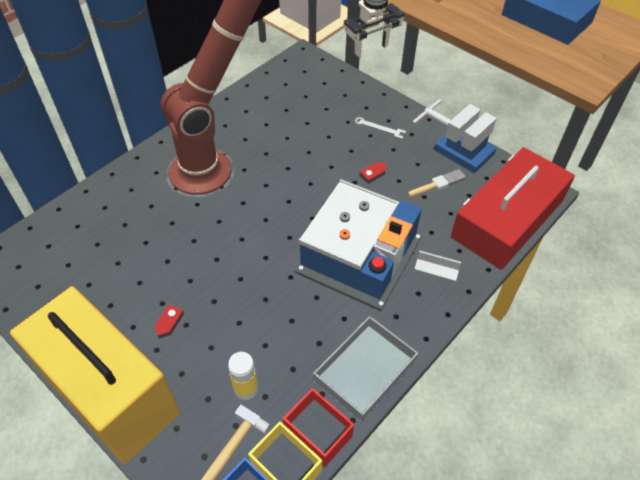

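View pics/side0.png

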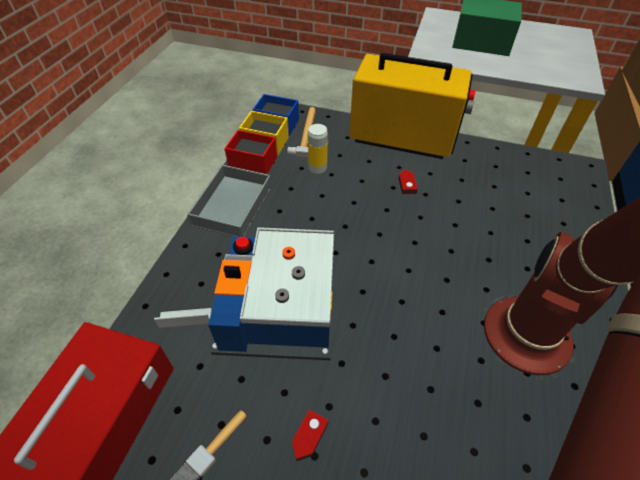

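The scene view shows grey discs at (345,216) and (364,206), copper at (345,234), the plunger at (377,264) and the tab at (395,228). The side view shows grey discs at (298,272) and (282,295), copper at (288,253), the plunger at (243,243) and the tab at (232,271).

```bash
cat > h.py <<'E'
import numpy as np,cv2
def ray(info,p):
    K=info['K'];M=info['world_to_cam'];R=M[:3,:3];t=M[:3,3]
    q=np.linalg.solve(K,[p[0],p[1],1.]);d=R.T@np.array([q[0],-q[1],-q[2]])
    return -R.T@t,d/np.linalg.norm(d)
def onz(info,p,z):
    c,d=ray(info,p);return c+d*(z-c[2])/d[2]
def tri(rs):
    A=sum(np.eye(3)-np.outer(d,d) for c,d in rs);b=sum((np.eye(3)-np.outer(d,d))@c for c,d in rs)
    return np.linalg.solve(A,b)
def blob(m,near,rad):
    n,l,s,c=cv2.connectedComponentsWithStats(m.astype(np.uint8))
    k=[i for i in range(1,n) if np.hypot(*(c[i]-near))<rad and s[i,4]>5]
    if not k:return None
    k=max(k,key=lambda i:s[i,4]);return c[k],s[k,4],l==k
E
python3 - <<'E'
from h import *;from plant import r
im={n:cv2.imread(f"pics/{n}0.png") for n in("scene","side")};inf={n:r.camera_info(n) for n in im}
P={"A":((345,216),(298,272)),"B":((364,206),(282,295)),"Cu":((345,234),(288,253)),"pl":((377,264),(243,243)),"tab":((395,228),(232,271))}
for n,k in(("scene",0),("side",1)):
    I=im[n];hsv=cv2.cvtColor(I,cv2.COLOR_BGR2HSV);H,S,V=cv2.split(hsv)
    masks={"A":(S<60)&(V<160),"B":(S<60)&(V<160),"Cu":(S>100)&(H<20),"pl":(S>150)&((H<5)|(H>172)),"tab":V<50}
    for o in P:
        b=blob(masks[o],P[o][k],9);print(n,o,b and (b[0].round(1),b[1]), b and onz(inf[n],b[0],{"tab":.155,"pl":.15}.get(o,.137)).round(4))
    w=(S<40)&(V>170);b=blob(w,(345,215) if k==0 else (290,275),25)
    print(n,"deck",b and b[1])
    if b:
        c=max(cv2.findContours(b[2].astype(np.uint8),0,2)[0],key=cv2.contourArea)
        h=cv2.convexHull(c);q=cv2.approxPolyN(h,4)[0]
        for p in q: print(p,onz(inf[n],p.astype(float),.13).round(4))
E
```

```text
scene A (array([344.6, 217.3]), np.int32(70)) [0.5409 0.0816 0.137 ]
scene B (array([363.7, 206.1]), np.int32(70)) [0.554  0.1484 0.137 ]
scene Cu (array([344.4, 233.7]), np.int32(84)) [0.578  0.0378 0.137 ]
scene pl (array([377.5, 262.7]), np.int32(112)) [0.7095 0.0155 0.15  ]
scene tab (array([395., 228.]), np.int32(65)) [0.6745 0.1333 0.155 ]
scene deck 4627
[398 201] [0.6101 0.2336 0.13  ]
[396 282] [0.7749 0.0126 0.13  ]
[298 240] [ 0.4964 -0.0588  0.13  ]
[340 179] [0.4332 0.1864 0.13  ]
side A (array([305.5, 271.1]), np.int32(177125)) [0.5239 0.0749 0.137 ]
side B (array([281.7, 295.5]), np.int32(163)) [0.5521 0.1511 0.137 ]
side Cu (array([288.4, 252.5]), np.int32(130)) [0.5784 0.0367 0.137 ]
side pl (array([242.3, 243.1]), np.int32(158)) [0.6853 0.0519 0.15  ]
side tab (array([232.1, 271.9]), np.int32(154)) [0.6712 0.1368 0.155 ]
side deck 6814
[333 231] [ 0.4997 -0.0634  0.13  ]
[329 322] [0.4383 0.1783 0.13  ]
[239 318] [0.6192 0.2248 0.13  ]
[257 227] [ 0.6808 -0.02    0.13  ]
```

>>> {"fn": "move_arm", "kwargs": {"steps": [{"dx": -4.58,"dy": -3.28,"dz": -1.3},{"dx": -4.58,"dy": -3.28,"dz": -1.3},{"dx": -4.58,"dy": -3.28,"dz": -1.3},{"dx": -4.58,"dy": -3.28,"dz": -1.3},{"dx": -4.58,"dy": -3.28,"dz": -1.3},{"dx": -4.58,"dy": -3.28,"dz": -1.3},{"dx": -4.58,"dy": -3.28,"dz": -1.3},{"dx": -4.58,"dy": -3.28,"dz": -1.3},{"dx": -4.58,"dy": -3.28,"dz": -1.3},{"dx": -4.58,"dy": -3.28,"dz": -1.3},{"dx": -4.58,"dy": -3.28,"dz": -1.3},{"dx": -4.58,"dy": -3.28,"dz": -1.3}]}}

```text
$.steps[0]: bad value
```

>>> {"fn": "move_arm", "kwargs": {"steps": [{"az": -10.2,"grip": 0.4},{"az": -10.2},{"az": -10.2},{}]}}

```text
$.steps[0]: bad value
```

Run:
```python
from h import *;from plant import r
s=r.observe();print(s['time'],s['position'],s['eef_rot'],s['opening'],s['joint_positions'])
i=r.camera_info("wrist");I=cv2.cvtColor(r.grab_frame("wrist"),cv2.COLOR_RGB2BGR);cv2.imwrite("pics/w1.png",I)
np.savez("w1.npz",**i);print(i)
a,b=r.camera_info("scene"),r.camera_info("side")
print("plunger",tri([ray(a,(377.5,262.7)),ray(b,(242.3,243.1))]),"tab",tri([ray(a,(395,228)),ray(b,(232.1,271.9))]))
```

```text
0.1 [0.18367135 0.62271443 0.19640357] [-1.42395246e-04  1.42890499e-01  9.89737821e-01 -1.15350607e-03] 0.0935726893215382 [-1.31046584  0.6158224  -0.0126232   1.42471925  0.00812518  1.10342613
 -0.04041442]
{'K': array([[413.87512226,   0.        , 310.39046559],
       [  0.        , 413.87512226, 246.31014994],
       [  0.        ,   0.        ,   1.        ]]), 'world_to_cam': array([[ 0.28276066,  0.95918554, -0.00308252, -0.64927525],
       [-0.93215619,  0.27403217, -0.23662459,  0.0280192 ],
       [-0.22612218,  0.06978152,  0.97159626, -0.38950064],
       [ 0.        ,  0.        ,  0.        ,  1.        ]])}
plunger [0.69838488 0.03226069 0.12206442] tab [0.6727696  0.13519835 0.15188397]
```

View pics/w1.png

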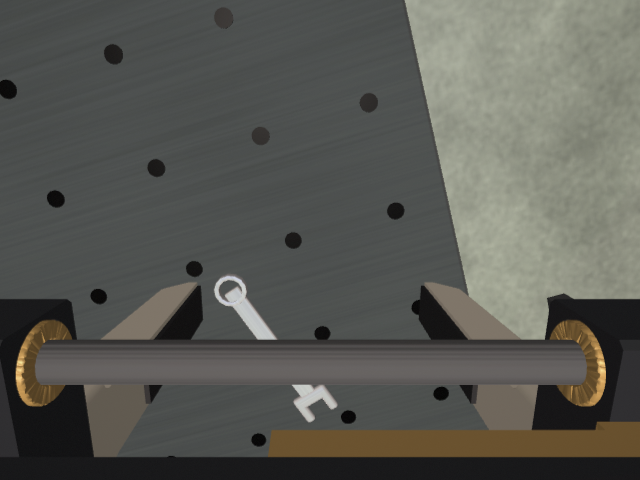

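The wrist view shows only the bare table with a spanner, since the arm has not moved yet. The moves were refused, so I'll send full rows.

>>> {"fn": "move_arm", "kwargs": {"steps": [{"ax": 0,"ay": 0,"az": 0,"dx": -4.58,"dy": -3.28,"dz": -1.3,"grip": 1},{"ax": 0,"ay": 0,"az": 0,"dx": -4.58,"dy": -3.28,"dz": -1.3,"grip": 1},{"ax": 0,"ay": 0,"az": 0,"dx": -4.58,"dy": -3.28,"dz": -1.3,"grip": 1},{"ax": 0,"ay": 0,"az": 0,"dx": -4.58,"dy": -3.28,"dz": -1.3,"grip": 1},{"ax": 0,"ay": 0,"az": 0,"dx": -4.58,"dy": -3.28,"dz": -1.3,"grip": 1},{"ax": 0,"ay": 0,"az": 0,"dx": -4.58,"dy": -3.28,"dz": -1.3,"grip": 1},{"ax": 0,"ay": 0,"az": 0,"dx": -4.58,"dy": -3.28,"dz": -1.3,"grip": 1},{"ax": 0,"ay": 0,"az": 0,"dx": -4.58,"dy": -3.28,"dz": -1.3,"grip": 1},{"ax": 0,"ay": 0,"az": 0,"dx": -4.58,"dy": -3.28,"dz": -1.3,"grip": 1},{"ax": 0,"ay": 0,"az": 0,"dx": -4.58,"dy": -3.28,"dz": -1.3,"grip": 1},{"ax": 0,"ay": 0,"az": 0,"dx": -4.58,"dy": -3.28,"dz": -1.3,"grip": 1},{"ax": 0,"ay": 0,"az": 0,"dx": -4.58,"dy": -3.28,"dz": -1.3,"grip": 1}]}}

```text
time: 1.65
position: [0.6004, 0.0891, 0.3536]
eef_rot: [-0.0, 0.143, 0.99, 0.0]
force: [1.2, 0.9, -0.5]
opening: 0.0932
gripper_force: 0.0
```

>>> {"fn": "move_arm", "kwargs": {"steps": [{"ax": 0,"ay": 0,"az": -10.2,"dx": 0,"dy": 0,"dz": 0,"grip": 0.4},{"ax": 0,"ay": 0,"az": -10.2,"dx": 0,"dy": 0,"dz": 0,"grip": 0.4},{"ax": 0,"ay": 0,"az": -10.2,"dx": 0,"dy": 0,"dz": 0,"grip": 0.4},{"ax": 0,"ay": 0,"az": 0,"dx": 0,"dy": 0,"dz": 0,"grip": 0.4}]}}

```text
time: 2.15
position: [0.5995, 0.0903, 0.353]
eef_rot: [-0.0, -0.122, 0.992, 0.0]
force: [-0.6, -0.0, 0.1]
opening: 0.0574
gripper_force: 0.0
```

Run:
```python
from h import *;from plant import r
s=r.observe();print(s['time'],s['position'],s['eef_rot'],s['opening'],s['joint_positions'])
i=r.camera_info("wrist");I=cv2.cvtColor(r.grab_frame("wrist"),cv2.COLOR_RGB2BGR);cv2.imwrite("pics/w2.png",I)
np.savez("w2.npz",**i)
```

```text
2.15 [0.59949088 0.09027215 0.35302352] [-4.93251398e-04 -1.22253216e-01  9.92498813e-01  1.17114945e-04] 0.05735830762349997 [-0.19566799  0.44845868  0.01755045  1.28066297 -0.00799822  1.41350762
  1.63732371]
```

View pics/w2.png

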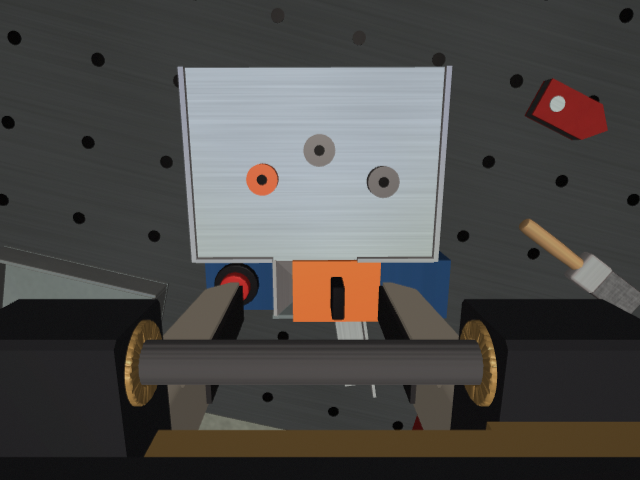

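The wrist view shows deck corners near (181,67), (450,67), (438,262) and (192,262). The discs are at (319,150) grey, (383,181) grey and (262,179) copper. The tab is at (337,297) and the plunger at (236,287), and the shutter is ajar.

Run:
```python
from h import *
i=dict(np.load("w2.npz"));I=cv2.imread("pics/w2.png");H,S,V=cv2.split(cv2.cvtColor(I,cv2.COLOR_BGR2HSV))
# edges at z: outer lip lines taken by eye; deck lines found as bright region
m=((V>150)&(S<70)).astype(np.uint8);b=blob(m,(315,165),30)
c=max(cv2.findContours(b[2].astype(np.uint8),0,2)[0],key=cv2.contourArea);q=cv2.approxPolyN(cv2.convexHull(c),4)[0]
W=np.array([onz(i,p.astype(float),.133)[:2] for p in q]);print(q.tolist(),W.round(4).tolist())
o=np.array([p for p in W]);ctr=o.mean(0)
# long direction
W=W[np.argsort(W[:,0])];a,bb=W[:2],W[2:]   # robot-side pair, far pair
a=a[np.argsort(a[:,1])];bb=bb[np.argsort(bb[:,1])]
d=(a[1]-a[0])/np.linalg.norm(a[1]-a[0])+(bb[1]-bb[0])/np.linalg.norm(bb[1]-bb[0]);ey=d/np.linalg.norm(d);ex=np.array([ey[1],-ey[0]])
print("yaw",np.degrees(np.arctan2(ex[1],ex[0])),"sizes",np.linalg.norm(a[1]-a[0]),np.linalg.norm(bb[1]-bb[0]),(bb.mean(0)-a.mean(0))@ex)
O=ctr+.0075*ex;print("origin",O)
f=lambda p:((p[:2]-O)@ex*1e3,(p[:2]-O)@ey*1e3)
for n,mk,pt,z in(("A",(V<150)&(S<80),(319,150),.141),("B",(V<150)&(S<80),(383,181),.141),("Cu",(S>120)&(H<20),(262,179),.141),("tab",V<40,(337,297),.16),("pl",(S>150)&((H<4)|(H>174)),(236,287),.125)):
    t=blob(mk,pt,15)
    if t:p=onz(i,t[0],z);print(n,t[0].round(1),t[1],p.round(4),np.round(f(p),1))
for n,p in(("orangeL",(293,300)),("orangeR",(380,300)),("tabtop L",(331,285)),("tab R",(343,285))):
    print(n,np.round(f(onz(i,p,.136 if 'or' in n else .17)),1))
```

```text
[[431, 255], [204, 342], [185, 68], [445, 67]] [[0.6114, 0.22], [0.7624, 0.014], [0.4973, -0.0532], [0.4387, 0.1775]]
yaw 25.233579702716888 sizes 0.23800841924268434 0.2554204944447688 0.2214234792235519
origin [0.58422075 0.09276149]
A [318.9 150. ] 807 [0.5383 0.0836 0.141 ] [-45.4  11.3]
B [382.5 181.3] 840 [0.5518 0.1498 0.141 ] [-5.  65.4]
Cu [261.8 179. ] 709 [0.5777 0.0375 0.141 ] [-29.5 -47.2]
tab [336.8 297.4] 506 [0.6695 0.1347 0.16  ] [95.   1.6]
pl [238.2 282.1] 360 [0.6904 0.035  0.125 ] [ 71.4 -97.5]
orangeL [ 98.1 -43.6]
orangeR [115.6  44.9]
tabtop L [77.9 -1.4]
tab R [80.1  9.6]
```

Run:
```python
from h import *
i=dict(np.load("w2.npz"))
px=[(180,67),(451,67),(438,262),(192,262)]
W=np.array([onz(i,p,.136)[:2] for p in px]);print(W.round(4).tolist())
d=(W[1]-W[0])+(W[2]-W[3]);ey=d/np.linalg.norm(d);ex=np.array([ey[1],-ey[0]])
print("yaw",np.degrees(np.arctan2(ex[1],ex[0])),np.linalg.norm(W[1]-W[0]),np.linalg.norm(W[2]-W[3]),(W[2]+W[3]-W[0]-W[1])@ex/2)
O=W.mean(0)+.0055*ex;print("O",O,ex)
f=lambda p:((p[:2]-O)@ex*1e3,(p[:2]-O)@ey*1e3)
for n,p,z in(("A",(318.9,150),.141),("B",(382.5,181.3),.141),("Cu",(261.8,179),.141),("tab",(336.8,297.4),.155),("tabtop",(337,286),.17),("oL",(293,300),.136),("oR",(380,300),.136),("pl",(238.2,285),.125)):
    q=onz(i,p,z);print(n,q.round(4),np.round(f(q),1))
for n,p in(("pl",(.6984,.0323)),("tab",(.6728,.1352)),("TCP",(.59949,.09027))):print(n,np.round(f(np.array(p)),1))
```

```text
[[0.4978, -0.0568], [0.4381, 0.182], [0.6161, 0.2281], [0.6767, -0.0136]]
yaw 14.047164651524504 0.2461836608850813 0.24919418653727132 0.18394708853477265
O [0.56251701 0.08624968] [0.97009625 0.24272054]
A [0.5383 0.0837 0.141 ] [-24.1   3.3]
B [0.5518 0.1498 0.141 ] [ 5.  64.2]
Cu [0.5777 0.0375 0.141 ] [  2.9 -51. ]
tab [0.6712 0.1355 0.155 ] [117.3  21.4]
tabtop [0.6549 0.1304 0.17  ] [100.3  20.4]
oL [0.6916 0.0952 0.136 ] [127.4 -22.7]
oR [0.6697 0.1826 0.136 ] [127.4  67.5]
pl [0.6935 0.0357 0.125 ] [114.8 -80.8]
pl [118.7 -85.3]
tab [118.9  20.7]
TCP [36.8 -5.1]
```

>>> {"fn": "move_arm", "kwargs": {"steps": [{"ax": 0,"ay": 0,"az": 0,"dx": -4,"dy": 1.3,"dz": 0,"grip": 0.4},{"ax": 0,"ay": 0,"az": 0,"dx": -4,"dy": 1.3,"dz": 3,"grip": 0.4},{"ax": 0,"ay": 0,"az": 0,"dx": 0,"dy": 0,"dz": 5,"grip": 0.4},{"ax": 0,"ay": 0,"az": 0,"dx": 0,"dy": 0,"dz": 5,"grip": 0.4},{"ax": 0,"ay": 0,"az": 0,"dx": 0,"dy": 0,"dz": 4,"grip": 0.4},{"ax": 0,"ay": 0,"az": 0,"dx": 0,"dy": 0,"dz": 3,"grip": 0.4},{"ax": 0,"ay": 0,"az": 0,"dx": 0,"dy": 0,"dz": 0,"grip": 0.4},{"ax": 0,"ay": 0,"az": 0,"dx": 0,"dy": 0.6,"dz": 0,"grip": 0.4},{"ax": 0,"ay": 0,"az": 0,"dx": 0,"dy": 0.6,"dz": 0,"grip": 0.4},{"ax": 0,"ay": 0,"az": 0,"dx": 0,"dy": 0.6,"dz": 0,"grip": 0.4}]}}

```text
time: 3.45
position: [0.6669, 0.1538, 0.1549]
eef_rot: [0.001, -0.124, 0.992, 0.0]
force: [-0.4, -0.9, 0.1]
opening: 0.0373
gripper_force: 0.0
```

>>> {"fn": "move_arm", "kwargs": {"steps": [{"ax": 0,"ay": 0,"az": 0,"dx": 0,"dy": 0.8,"dz": 0,"grip": 0.4},{"ax": 0,"ay": 0,"az": 0,"dx": 0,"dy": 0.8,"dz": 0,"grip": 0.4},{"ax": 0,"ay": 0,"az": 0,"dx": 0,"dy": 0.8,"dz": 0,"grip": 0.4},{"ax": 0,"ay": 0,"az": 0,"dx": 0,"dy": 0.8,"dz": 0,"grip": 0.4},{"ax": 0,"ay": 0,"az": 0,"dx": 0,"dy": 0.8,"dz": 0,"grip": 0.4},{"ax": 0,"ay": 0,"az": 0,"dx": 0,"dy": 0.8,"dz": 0,"grip": 0.4},{"ax": 0,"ay": 0,"az": 0,"dx": 0,"dy": 0.6,"dz": 0,"grip": 0.4},{"ax": 0,"ay": 0,"az": 0,"dx": 0,"dy": 0,"dz": 0,"grip": 0.4}]}}

```text
time: 4.45
position: [0.653, 0.2059, 0.1534]
eef_rot: [-0.0, -0.124, 0.992, 0.0]
force: [0.5, 0.3, -0.1]
opening: 0.0372
gripper_force: 0.0
```

>>> {"fn": "move_arm", "kwargs": {"steps": [{"ax": 0,"ay": 0,"az": 0,"dx": 0,"dy": 0.4,"dz": 0,"grip": 0.4},{"ax": 0,"ay": 0,"az": 0,"dx": 0,"dy": 0.3,"dz": 0,"grip": 0.4},{"ax": 0,"ay": 0,"az": 0,"dx": 0,"dy": 0.2,"dz": 0,"grip": 0.4},{"ax": 0,"ay": 0,"az": 0,"dx": 0,"dy": 0,"dz": 0,"grip": 0.4}]}}

```text
time: 4.95
position: [0.651, 0.214, 0.1534]
eef_rot: [-0.0, -0.123, 0.992, 0.0]
force: [-0.5, -0.0, 0.2]
opening: 0.0375
gripper_force: 0.0
```

Run:
```python
from h import *;from plant import r
print(r.observe()['force'],r.observe()['position'])
i=r.camera_info("wrist");I=cv2.cvtColor(r.grab_frame("wrist"),cv2.COLOR_RGB2BGR);cv2.imwrite("pics/w3.png",I)
np.savez("w3.npz",**i)
```

```text
[-0.53657452 -0.04528706  0.17186925] [0.65097644 0.21398197 0.15343752]
```

View pics/w3.png

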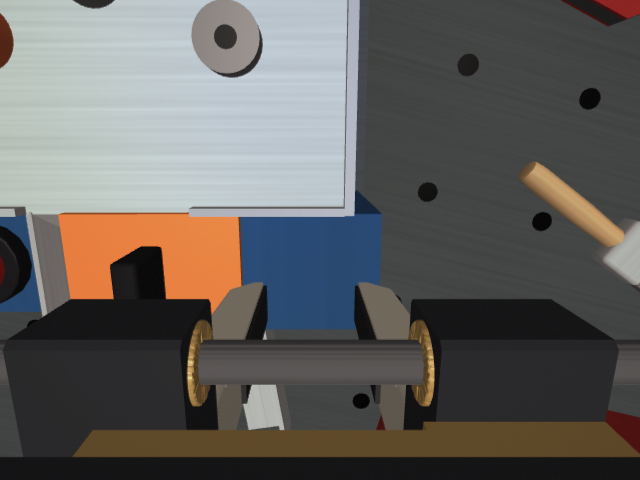

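The tab (115-165, 247-300) sits left of both fingers and the plate has not moved, so the sweep missed the tab. I'll check the projection.

Run:
```python
from h import *
i=dict(np.load("w3.npz"));O=np.array([.56252,.08625]);ex=np.array([.9701,.24272]);ey=np.array([-ex[1],ex[0]])
def pr(p):
    c=i['world_to_cam'][:3,:3]@p+i['world_to_cam'][:3,3];q=i['K']@[c[0],-c[1],-c[2]];return (q[:2]/q[2]).round(0)
def F(x,y,z):return np.r_[O+(x*ex+y*ey)/1e3,z]
T=np.array([.65098,.21398,.15344]);print("TCP",pr(T),"feeder",(T[:2]-O)@ex,(T[:2]-O)@ey)
print("deck corner",pr(F(85,120,.136)))
for y in(21,30,90):print(y,"tabtop near",pr(F(100,y,.17)),pr(F(134,y,.17)),"base",pr(F(100,y,.136)),"plate R",pr(F(100,y+45,.136)))
f=lambda p,z:np.round([(onz(i,p,z)[:2]-O)@ex*1e3,(onz(i,p,z)[:2]-O)@ey*1e3],1)
print("plateR",f((241,214),.136),f((241,270),.136),"plateL",f((60,214),.136),"tabtop",f((148,247),.17),"tab base",f((125,262),.17),"discB",f((226,36),.142))
```

```text
TCP [309. 286.] feeder 0.11681767159999998 0.10243986180000002
deck corner [345. 214.]
21 tabtop near [118. 261.] [126. 334.] base [149. 242.] plate R [237. 243.]
30 tabtop near [139. 261.] [147. 334.] base [166. 242.] plate R [255. 243.]
90 tabtop near [280. 261.] [281. 334.] base [285. 243.] plate R [374. 243.]
plateR [85.3 68.3] [114.4  67.3] plateL [ 85.6 -21.9] tabtop [94.  34.2] tab base [100.6  23.8] discB [ 5.5 65.7]
```

>>> {"fn": "move_arm", "kwargs": {"steps": [{"ax": 0,"ay": 0,"az": 0,"dx": 0,"dy": 0,"dz": -4.5,"grip": 0.4},{"ax": 0,"ay": 0,"az": 0,"dx": 0,"dy": -4,"dz": 0,"grip": 0.4},{"ax": 0,"ay": 0,"az": 0,"dx": 0,"dy": -4,"dz": 0,"grip": 0.4},{"ax": 0,"ay": 0,"az": 0,"dx": 0,"dy": 0,"dz": 0,"grip": 0.4},{"ax": 0,"ay": 0,"az": 0,"dx": 0,"dy": 0,"dz": 3,"grip": 0.4},{"ax": 0,"ay": 0,"az": 0,"dx": 0,"dy": 0,"dz": 2.2,"grip": 0.4},{"ax": 0,"ay": 0,"az": 0,"dx": 0,"dy": 0,"dz": 0,"grip": 0.4},{"ax": 0,"ay": 0,"az": 0,"dx": 0,"dy": 0,"dz": 0,"grip": 0.4}]}}

```text
time: 6.0
position: [0.6712, 0.1371, 0.1474]
eef_rot: [0.001, -0.124, 0.992, 0.0]
force: [0.3, 0.6, -0.6]
opening: 0.0371
gripper_force: 0.0
```

Run:
```python
from h import *;from plant import r
print(r.observe()['force'],r.observe()['position'])
a=cv2.cvtColor(r.grab_frame("wrist"),cv2.COLOR_RGB2BGR)[150:450,120:520]
b=cv2.cvtColor(r.grab_frame("side"),cv2.COLOR_RGB2BGR)[200:350,160:360]
cv2.imwrite("pics/w4.png",np.hstack([a,cv2.resize(b,(400,300),interpolation=cv2.INTER_CUBIC)]))
```

```text
[ 0.29844311  0.58230115 -0.62626955] [0.67120915 0.13705966 0.14744623]
```

View pics/w4.png

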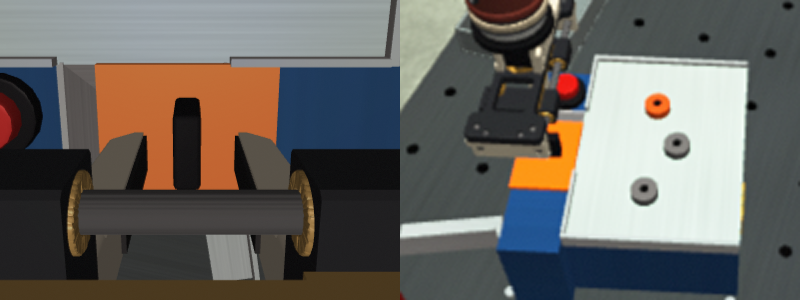

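The tab is centred between the fingertips (crop column 187, between fingers at 145 and 235). I'll push in small steps and read the force.

>>> {"fn": "move_arm", "kwargs": {"steps": [{"ax": 0,"ay": 0,"az": 0,"dx": 0,"dy": 0.6,"dz": 0,"grip": 0.4},{"ax": 0,"ay": 0,"az": 0,"dx": 0,"dy": 0.6,"dz": 0,"grip": 0.4},{"ax": 0,"ay": 0,"az": 0,"dx": 0,"dy": 0.6,"dz": 0,"grip": 0.4},{"ax": 0,"ay": 0,"az": 0,"dx": 0,"dy": 0.6,"dz": 0,"grip": 0.4},{"ax": 0,"ay": 0,"az": 0,"dx": 0,"dy": 0.6,"dz": 0,"grip": 0.4}]}}

```text
time: 6.72
position: [0.6635, 0.1653, 0.1466]
eef_rot: [0.0, -0.123, 0.992, -0.0]
force: [0.4, -1.8, 0.7]
opening: 0.0372
gripper_force: 0.9
```

Run:
```python
from h import *;from plant import r
s=r.observe();T=s['position'];print(s['force'],T)
i=r.camera_info("wrist");I=cv2.cvtColor(r.grab_frame("wrist"),cv2.COLOR_RGB2BGR)
O=np.array([.56252,.08625]);ex=np.array([.9701,.24272]);ey=np.array([-ex[1],ex[0]])
H,S,V=cv2.split(cv2.cvtColor(I,cv2.COLOR_BGR2HSV));row=np.where((S[218]>150)&(H[218]>5)&(H[218]<20)&(V[218]>150))[0]
g=lambda c:((onz(i,(float(c),218.),.136)[:2]-O)@ey*1e3).round(1)
print("TCP Y",(T[:2]-O)@ey,"plate",g(row.min()),g(row.max()))
cv2.imwrite("pics/w5.png",I[150:450,120:520])
```

```text
[ 0.42011547 -1.8388325   0.65486162] [0.66349869 0.16534154 0.14662804]
TCP Y 0.052217151841584535 plate -4.5 42.3
```

View pics/w5.png

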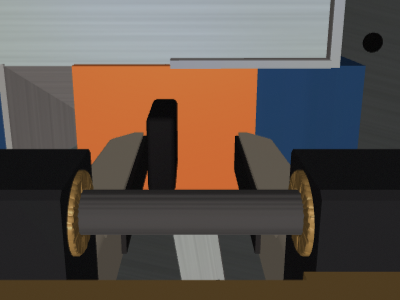

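The tab (column 162) now moves with the left finger. I'll go on at a slightly lower height.

>>> {"fn": "move_arm", "kwargs": {"steps": [{"ax": 0,"ay": 0,"az": 0,"dx": 0,"dy": 0.3,"dz": 0.4,"grip": 0.4},{"ax": 0,"ay": 0,"az": 0,"dx": 0,"dy": 0.6,"dz": 0,"grip": 0.4},{"ax": 0,"ay": 0,"az": 0,"dx": 0,"dy": 0.6,"dz": 0,"grip": 0.4},{"ax": 0,"ay": 0,"az": 0,"dx": 0,"dy": 0.6,"dz": 0,"grip": 0.4},{"ax": 0,"ay": 0,"az": 0,"dx": 0,"dy": 0.6,"dz": 0,"grip": 0.4},{"ax": 0,"ay": 0,"az": 0,"dx": 0,"dy": 0.6,"dz": 0,"grip": 0.4},{"ax": 0,"ay": 0,"az": 0,"dx": 0,"dy": 0.6,"dz": 0,"grip": 0.4},{"ax": 0,"ay": 0,"az": 0,"dx": 0,"dy": 0.5,"dz": 0,"grip": 0.4},{"ax": 0,"ay": 0,"az": 0,"dx": 0,"dy": 0.3,"dz": 0,"grip": 0.4},{"ax": 0,"ay": 0,"az": 0,"dx": 0,"dy": 0,"dz": 0,"grip": 0.4}]}}

```text
time: 8.02
position: [0.6518, 0.212, 0.1426]
eef_rot: [0.0, -0.124, 0.992, 0.001]
force: [-0.6, -0.9, -0.2]
opening: 0.0373
gripper_force: 0.0
```

>>> {"fn": "move_arm", "kwargs": {"steps": [{"ax": 0,"ay": 0,"az": 0,"dx": 0,"dy": 0.3,"dz": 0,"grip": 0.4},{"ax": 0,"ay": 0,"az": 0,"dx": 0,"dy": 0,"dz": 0,"grip": 0.4}]}}

```text
time: 8.28
position: [0.6516, 0.2136, 0.1428]
eef_rot: [0.001, -0.123, 0.992, -0.0]
force: [0.2, -1.1, 0.8]
opening: 0.0373
gripper_force: 0.8
```

>>> {"fn": "move_arm", "kwargs": {"steps": [{"ax": 0,"ay": 0,"az": 0,"dx": 0,"dy": 0.3,"dz": 0,"grip": 0.4},{"ax": 0,"ay": 0,"az": 0,"dx": 0,"dy": 0,"dz": 0,"grip": 0.4}]}}

```text
time: 8.52
position: [0.6515, 0.2136, 0.1427]
eef_rot: [0.001, -0.122, 0.992, -0.002]
force: [1.0, -4.3, 0.5]
opening: 0.0371
gripper_force: 2.5
```

```bash
cat >> h.py <<'E'
O=np.array([.56252,.08625]);ex=np.array([.9701,.24272]);ey=np.array([-ex[1],ex[0]])
def f(p):return np.round([(p[:2]-O)@ex*1e3,(p[:2]-O)@ey*1e3],1)
def plate(r,rows=(216,222,228)):
    i=r.camera_info("wrist");I=cv2.cvtColor(r.grab_frame("wrist"),cv2.COLOR_RGB2BGR)
    H,S,V=cv2.split(cv2.cvtColor(I,cv2.COLOR_BGR2HSV))
    for k in rows:
        c=np.where((S[k]>150)&(H[k]>5)&(H[k]<20)&(V[k]>120))[0]
        if len(c):print(k,c.min(),c.max(),f(onz(i,(float(c.min()),k),.136)),f(onz(i,(float(c.max()),k),.136)))
    return i,I
E
python3 - <<'E'
from h import *;from plant import r
s=r.observe();print(s['force'],f(s['position']));plate(r)
E
```

```text
[ 0.97655205 -4.31091324  0.49290114] [117.3 101.9]
216 358 378 [ 84.9 124.9] [ 84.9 134.3]
222 190 378 [87.8 45.3] [ 87.7 134.4]
228 190 377 [90.7 45.1] [ 90.6 134.1]
```

>>> {"fn": "move_arm", "kwargs": {"steps": [{"ax": 0,"ay": 0,"az": 0,"dx": 0,"dy": -0.8,"dz": 0,"grip": 0.4},{"ax": 0,"ay": 0,"az": 0,"dx": 0,"dy": 0,"dz": -4,"grip": 0.4},{"ax": 0,"ay": 0,"az": 0,"dx": 0,"dy": 0,"dz": -3,"grip": 0.2},{"ax": 0,"ay": 0,"az": 0,"dx": 4.5,"dy": -2.3,"dz": 0,"grip": 0.2},{"ax": 0,"ay": 0,"az": 0,"dx": 4.5,"dy": -2.3,"dz": 0,"grip": 0.2},{"ax": 0,"ay": 0,"az": 0,"dx": 4.5,"dy": -2.3,"dz": 0,"grip": 0.2},{"ax": 0,"ay": 0,"az": 0,"dx": 4.5,"dy": -2.3,"dz": 0,"grip": 0.2},{"ax": 0,"ay": 0,"az": 0,"dx": 0,"dy": 0,"dz": 3,"grip": 0.2},{"ax": 0,"ay": 0,"az": 0,"dx": 0,"dy": 0,"dz": 3,"grip": 0.2},{"ax": 0,"ay": 0,"az": 0,"dx": 0,"dy": 0,"dz": 1.6,"grip": 0.2},{"ax": 0,"ay": 0,"az": 0,"dx": 0,"dy": 0,"dz": 0,"grip": 0.2}]}}

```text
time: 9.95
position: [0.4994, 0.0768, 0.1357]
eef_rot: [-0.001, -0.124, 0.992, 0.001]
force: [0.1, 0.4, -0.3]
opening: 0.0189
gripper_force: 0.0
```

Run:
```python
from h import *;from plant import r
s=r.observe();print(s['force'],f(s['position']),s['position'],s['opening']);i,I=plate(r)
np.savez("w6.npz",**i);cv2.imwrite("pics/w6.png",np.hstack([I[150:,80:560],cv2.resize(cv2.cvtColor(r.grab_frame("side"),cv2.COLOR_RGB2BGR)[200:350,200:350],(320,330))]))
```

```text
[ 0.083412    0.40871762 -0.33428271] [-63.6   6.1] [0.49935885 0.07675647 0.13567636] 0.018866950135547747
```

View pics/w6.png

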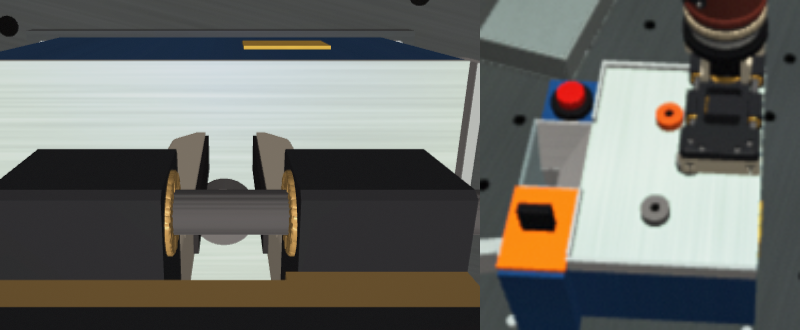

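The shutter is open and the funnel is clear. Disc A is ahead between the fingers (crop 225,210), so I'll lower a little and push.

>>> {"fn": "move_arm", "kwargs": {"steps": [{"ax": 0,"ay": 0,"az": 0,"dx": 0,"dy": -0.25,"dz": 0.3,"grip": 0.2},{"ax": 0,"ay": 0,"az": 0,"dx": -1.0,"dy": 0,"dz": 0,"grip": 0.2},{"ax": 0,"ay": 0,"az": 0,"dx": -1.0,"dy": 0,"dz": 0,"grip": 0.2},{"ax": 0,"ay": 0,"az": 0,"dx": -0.6,"dy": 0,"dz": 0,"grip": 0.2},{"ax": 0,"ay": 0,"az": 0,"dx": -0.6,"dy": 0,"dz": 0,"grip": 0.2},{"ax": 0,"ay": 0,"az": 0,"dx": -0.6,"dy": 0,"dz": 0,"grip": 0.2},{"ax": 0,"ay": 0,"az": 0,"dx": -0.6,"dy": 0,"dz": 0,"grip": 0.2},{"ax": 0,"ay": 0,"az": 0,"dx": -0.6,"dy": 0,"dz": 0,"grip": 0.2},{"ax": 0,"ay": 0,"az": 0,"dx": -0.6,"dy": 0,"dz": 0,"grip": 0.2}]}}

```text
time: 11.18
position: [0.5555, 0.087, 0.1334]
eef_rot: [-0.0, -0.123, 0.992, -0.0]
force: [-0.1, 0.2, 0.3]
opening: 0.0187
gripper_force: 0.0
```

```bash
cat >> h.py <<'E'
def discs(r):
    i=r.camera_info("side");I=cv2.cvtColor(r.grab_frame("side"),cv2.COLOR_RGB2BGR);H,S,V=cv2.split(cv2.cvtColor(I,cv2.COLOR_BGR2HSV))
    m=((S<60)&(V<165)).astype(np.uint8);n,l,s,c=cv2.connectedComponentsWithStats(m)
    for k in range(1,n):
        if 40<s[k,4]<400:
            p=f(onz(i,c[k],.137))
            if -100<p[0]<110 and abs(p[1])<115:print("grey",c[k].round(1),s[k,4],p)
    m=((S>120)&(H<20)).astype(np.uint8);n,l,s,c=cv2.connectedComponentsWithStats(m)
    for k in range(1,n):
        p=f(onz(i,c[k],.137))
        if 40<s[k,4]<400 and -100<p[0]<80 and abs(p[1])<115:print("cu",c[k].round(1),s[k,4],p)
    return I
E
python3 - <<'E'
from h import *;from plant import r
s=r.observe();print(s['force'],f(s['position']),s['position'][2],s['opening']);discs(r)
i,I=plate(r,());H,S,V=cv2.split(cv2.cvtColor(I,cv2.COLOR_BGR2HSV))
cv2.imwrite("pics/w7.png",I[200:,120:520])
E
```

```text
[-0.06452839  0.21136136  0.31560698] [-6.6  2.5] 0.13343941559748224 0.018700835243712365
grey [281.8 295.6] 156 [ 5.3 65.6]
```

View pics/w7.png

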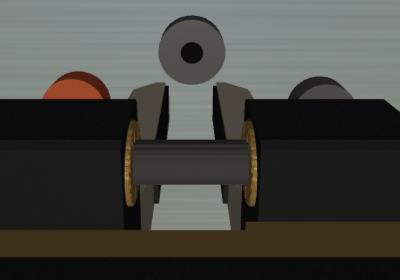

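Disc A (crop 192,50) is now behind the fingertips: they passed over it. The real finger ends must sit about 17-23 mm above the reported TCP, which also explains the first miss at the tab. I'll go back and feel for the deck.

>>> {"fn": "move_arm", "kwargs": {"steps": [{"ax": 0,"ay": 0,"az": 0,"dx": 0,"dy": 0,"dz": -1,"grip": 0.2},{"ax": 0,"ay": 0,"az": 0,"dx": 3,"dy": 0,"dz": 0,"grip": 0.2},{"ax": 0,"ay": 0,"az": 0,"dx": 3,"dy": 0,"dz": 0,"grip": 0.2},{"ax": 0,"ay": 0,"az": 0,"dx": 0,"dy": 0.1,"dz": 1,"grip": 0.2},{"ax": 0,"ay": 0,"az": 0,"dx": 0,"dy": 0,"dz": 1.3,"grip": 0.2},{"ax": 0,"ay": 0,"az": 0,"dx": 0,"dy": 0,"dz": 0,"grip": 0.2}]}}

```text
time: 12.02
position: [0.4968, 0.0734, 0.1192]
eef_rot: [-0.001, -0.123, 0.992, -0.0]
force: [0.3, 0.6, -0.0]
opening: 0.0187
gripper_force: 0.0
```

>>> {"fn": "move_arm", "kwargs": {"steps": [{"ax": 0,"ay": 0,"az": 0,"dx": 0,"dy": 0,"dz": 0.3,"grip": 0.2},{"ax": 0,"ay": 0,"az": 0,"dx": 0,"dy": 0,"dz": 0,"grip": 0.2}]}}

```text
time: 12.28
position: [0.4971, 0.0733, 0.1172]
eef_rot: [-0.0, -0.123, 0.992, -0.0]
force: [-0.3, -0.4, 0.2]
opening: 0.0185
gripper_force: 0.0
```

>>> {"fn": "move_arm", "kwargs": {"steps": [{"ax": 0,"ay": 0,"az": 0,"dx": 0,"dy": 0,"dz": 0.2,"grip": 0.2},{"ax": 0,"ay": 0,"az": 0,"dx": 0,"dy": 0,"dz": 0,"grip": 0.2}]}}

```text
time: 12.52
position: [0.4968, 0.0732, 0.1154]
eef_rot: [-0.0, -0.123, 0.992, -0.0]
force: [0.3, 0.6, -0.0]
opening: 0.0187
gripper_force: 0.0
```

>>> {"fn": "move_arm", "kwargs": {"steps": [{"ax": 0,"ay": 0,"az": 0,"dx": 0,"dy": 0,"dz": 0.2,"grip": 0.2},{"ax": 0,"ay": 0,"az": 0,"dx": 0,"dy": 0,"dz": 0,"grip": 0.2}]}}

```text
time: 12.78
position: [0.4966, 0.0732, 0.1133]
eef_rot: [-0.0, -0.123, 0.992, -0.0]
force: [0.6, -0.3, -0.6]
opening: 0.0186
gripper_force: 0.0
```

>>> {"fn": "move_arm", "kwargs": {"steps": [{"ax": 0,"ay": 0,"az": 0,"dx": 0,"dy": 0,"dz": 0.2,"grip": 0.2},{"ax": 0,"ay": 0,"az": 0,"dx": 0,"dy": 0,"dz": 0,"grip": 0.2}]}}

```text
time: 13.02
position: [0.4966, 0.0732, 0.1113]
eef_rot: [-0.0, -0.123, 0.992, -0.0]
force: [-0.9, 0.2, 0.7]
opening: 0.0187
gripper_force: 0.0
```

>>> {"fn": "move_arm", "kwargs": {"steps": [{"ax": 0,"ay": 0,"az": 0,"dx": 0,"dy": 0,"dz": 0.15,"grip": 0.2},{"ax": 0,"ay": 0,"az": 0,"dx": 0,"dy": 0,"dz": 0,"grip": 0.2}]}}

```text
time: 13.28
position: [0.4967, 0.0732, 0.1098]
eef_rot: [-0.0, -0.123, 0.992, -0.0]
force: [-0.5, -0.1, 0.3]
opening: 0.0187
gripper_force: 0.0
```

>>> {"fn": "move_arm", "kwargs": {"steps": [{"ax": 0,"ay": 0,"az": 0,"dx": 0,"dy": 0,"dz": 0.15,"grip": 0.2},{"ax": 0,"ay": 0,"az": 0,"dx": 0,"dy": 0,"dz": 0,"grip": 0.2}]}}

```text
time: 13.52
position: [0.4969, 0.0733, 0.1092]
eef_rot: [0.0, -0.123, 0.992, 0.0]
force: [-2.1, -0.2, 4.8]
opening: 0.0189
gripper_force: 2.4
```

>>> {"fn": "move_arm", "kwargs": {"steps": [{"ax": 0,"ay": 0,"az": 0,"dx": 0,"dy": 0,"dz": -0.35,"grip": 0.2},{"ax": 0,"ay": 0,"az": 0,"dx": -1.0,"dy": 0,"dz": 0,"grip": 0.2},{"ax": 0,"ay": 0,"az": 0,"dx": -1.0,"dy": 0,"dz": 0,"grip": 0.2},{"ax": 0,"ay": 0,"az": 0,"dx": -0.7,"dy": 0,"dz": 0,"grip": 0.2},{"ax": 0,"ay": 0,"az": 0,"dx": -0.7,"dy": -0.05,"dz": 0,"grip": 0.2},{"ax": 0,"ay": 0,"az": 0,"dx": -0.7,"dy": -0.05,"dz": 0,"grip": 0.2},{"ax": 0,"ay": 0,"az": 0,"dx": -0.7,"dy": -0.05,"dz": 0,"grip": 0.2},{"ax": 0,"ay": 0,"az": 0,"dx": -0.7,"dy": -0.05,"dz": 0,"grip": 0.2},{"ax": 0,"ay": 0,"az": 0,"dx": -0.7,"dy": -0.05,"dz": 0,"grip": 0.2},{"ax": 0,"ay": 0,"az": 0,"dx": -0.7,"dy": -0.05,"dz": 0,"grip": 0.2},{"ax": 0,"ay": 0,"az": 0,"dx": -0.7,"dy": 0,"dz": 0,"grip": 0.2},{"ax": 0,"ay": 0,"az": 0,"dx": -0.7,"dy": 0,"dz": 0,"grip": 0.2}]}}

```text
time: 15.02
position: [0.5784, 0.0908, 0.1119]
eef_rot: [-0.0, -0.123, 0.992, -0.0]
force: [-0.1, 0.4, 0.2]
opening: 0.0184
gripper_force: 0.2
```

Run:
```python
from h import *;from plant import r
s=r.observe();print(s['force'],f(s['position']),s['position'][2],s['opening']);I=discs(r)
cv2.imwrite("pics/s8.png",np.hstack([cv2.resize(I[200:350,200:350],(400,400)),cv2.cvtColor(r.grab_frame("wrist"),cv2.COLOR_RGB2BGR)[80:480,120:520]]))
```

```text
[-0.10993901  0.40675438  0.22327161] [16.5  0.5] 0.11192406336364555 0.018378666717533833
grey [281.8 295.6] 154 [ 5.3 65.7]
```

View pics/s8.png

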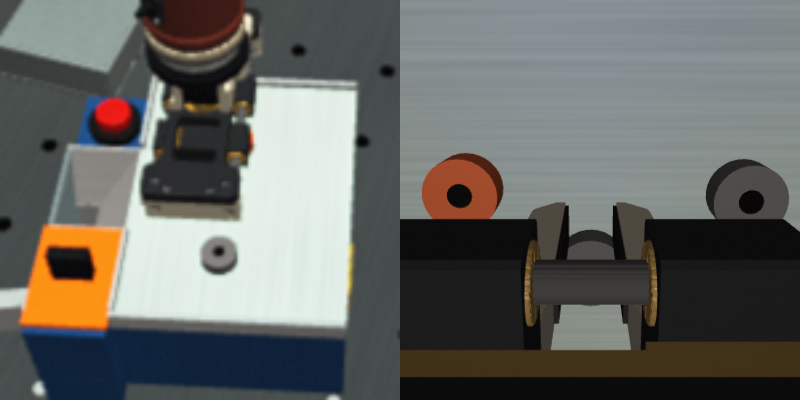

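Disc A is nested ahead of the fingers (right half, 590,250), while B and the copper disc are untouched. I'll continue over the edge.

>>> {"fn": "move_arm", "kwargs": {"steps": [{"ax": 0,"ay": 0,"az": 0,"dx": -0.7,"dy": 0,"dz": 0,"grip": 0.2},{"ax": 0,"ay": 0,"az": 0,"dx": -0.7,"dy": 0,"dz": 0,"grip": 0.2},{"ax": 0,"ay": 0,"az": 0,"dx": -0.7,"dy": 0,"dz": 0,"grip": 0.2},{"ax": 0,"ay": 0,"az": 0,"dx": -0.7,"dy": 0,"dz": 0,"grip": 0.2},{"ax": 0,"ay": 0,"az": 0,"dx": -0.7,"dy": 0,"dz": 0,"grip": 0.2},{"ax": 0,"ay": 0,"az": 0,"dx": -0.7,"dy": 0,"dz": 0,"grip": 0.2},{"ax": 0,"ay": 0,"az": 0,"dx": -0.7,"dy": 0,"dz": 0,"grip": 0.2},{"ax": 0,"ay": 0,"az": 0,"dx": -0.7,"dy": 0,"dz": 0,"grip": 0.2},{"ax": 0,"ay": 0,"az": 0,"dx": -0.6,"dy": 0,"dz": 0,"grip": 0.2},{"ax": 0,"ay": 0,"az": 0,"dx": -0.5,"dy": 0,"dz": 0,"grip": 0.2},{"ax": 0,"ay": 0,"az": 0,"dx": -0.5,"dy": 0,"dz": 0,"grip": 0.2},{"ax": 0,"ay": 0,"az": 0,"dx": -0.5,"dy": 0,"dz": 0,"grip": 0.2}]}}

```text
time: 16.62
position: [0.6529, 0.1096, 0.1119]
eef_rot: [-0.0, -0.123, 0.992, -0.0]
force: [-0.8, 0.7, -0.3]
opening: 0.0184
gripper_force: 0.0
```

>>> {"fn": "move_arm", "kwargs": {"steps": [{"ax": 0,"ay": 0,"az": 0,"dx": 0,"dy": 0,"dz": -2.5,"grip": 0.2},{"ax": 0,"ay": 0,"az": 0,"dx": 0,"dy": 0,"dz": -2.5,"grip": 0.2},{"ax": 0,"ay": 0,"az": 0,"dx": 3.63,"dy": 2.98,"dz": 0,"grip": 0.2},{"ax": 0,"ay": 0,"az": 0,"dx": 3.63,"dy": 2.98,"dz": 0,"grip": 0.2},{"ax": 0,"ay": 0,"az": 0,"dx": 3.63,"dy": 2.98,"dz": 0,"grip": 0.2},{"ax": 0,"ay": 0,"az": 10,"dx": 0,"dy": 0,"dz": 0,"grip": 0.2},{"ax": 0,"ay": 0,"az": 10,"dx": 0,"dy": 0,"dz": 0,"grip": 0.2},{"ax": 0,"ay": 0,"az": 10,"dx": 0,"dy": 0,"dz": 0,"grip": 0.2},{"ax": 0,"ay": 0,"az": 10,"dx": 0,"dy": 0,"dz": 0,"grip": 0.2},{"ax": 0,"ay": 0,"az": 10,"dx": 0,"dy": 0,"dz": 0,"grip": 0.2},{"ax": 0,"ay": 0,"az": 0,"dx": 0,"dy": 0,"dz": 0,"grip": 0.2}]}}

```text
time: 18.0
position: [0.5252, 0.1698, 0.162]
eef_rot: [0.0, 0.306, 0.952, -0.0]
force: [-0.3, 0.3, 0.3]
opening: 0.0188
gripper_force: 0.0
```

Run:
```python
from h import *;from plant import r
from scipy.spatial.transform import Rotation as Ro
s=r.observe();q=s['eef_rot'];x=Ro.from_quat(q[[1,2,3,0]]).as_matrix()[:2,0]
print(f(s['position']),s['position'][2],"push dir feeder",-x@ex,-x@ey);discs(r)
i=r.camera_info("scene");I=cv2.cvtColor(r.grab_frame("scene"),cv2.COLOR_RGB2BGR);H,S,V=cv2.split(cv2.cvtColor(I,cv2.COLOR_BGR2HSV))
n,l,st,c=cv2.connectedComponentsWithStats(((S<60)&(V<160)&(V>40)).astype(np.uint8))
for k in range(1,n):
    p=f(onz(i,c[k],.137))
    if 20<st[k,4]<300 and abs(p[0])<160 and abs(p[1])<120:print("scene grey",c[k].round(1),st[k,4],p)
```

```text
[-15.9  90.1] 0.16202288466324002 push dir feeder 0.6463443759603126 -0.763050333452669
grey [243.2 249.4] 75 [108.8 -54.8]
cu [293. 269.] 114 [-11.8  -5.7]
scene grey [363.7 206.1] 69 [ 7.  62.3]
scene grey [405.6 207.4] 24 [112.  113.8]
scene grey [377.1 268.4] 55 [ 129.1 -112.4]
```

Run:
```python
from h import *;from plant import r
for n in("scene","side"):
    i=r.camera_info(n);I=cv2.cvtColor(r.grab_frame(n),cv2.COLOR_RGB2BGR);H,S,V=cv2.split(cv2.cvtColor(I,cv2.COLOR_BGR2HSV))
    k,l,st,c=cv2.connectedComponentsWithStats(((S>100)&(H<25)).astype(np.uint8))
    for j in range(1,k):
        p=f(onz(i,c[j],.137))
        if st[j,4]>8 and abs(p[0])<160 and abs(p[1])<150:print(n,c[j].round(1),st[j,4],p,I[l==j].mean(0).round())
    I0=cv2.imread(f"pics/{n}0.png");p=(344,234) if n=="scene" else (288,252);print("then",I0[p[1]-3:p[1]+4,p[0]-4:p[0]+5].reshape(-1,3).max(0),"now",I[p[1]-3:p[1]+4,p[0]-4:p[0]+5].reshape(-1,3).mean(0))
```

```text
scene [404.6 215.6] 551 [121.2  85.3] [ 88. 159. 230.]
scene [344.4 233.8] 82 [  3.4 -51.1] [ 88. 131. 221.]
scene [377.3 263.2] 117 [122.6 -97.1] [ 62.  65. 203.]
then [138 177 245] now [ 85.01587302 129.23809524 222.6984127 ]
side [242.2 243.4] 139 [114.4 -72.5] [ 20.  24. 190.]
side [279.2 258.9] 35 [ 22.2 -32. ] [ 51. 117. 152.]
side [290.7 271.3] 155 [-7.3  1. ] [35. 68. 88.]
side [265.5 263.2] 42 [ 51.8 -18.1] [35. 73. 96.]
side [226.5 304.6] 1056 [118.7  94.4] [ 28. 136. 236.]
then [ 42 104 240] now [28.96825397 30.96825397 32.20634921]
```

>>> {"fn": "move_arm", "kwargs": {"steps": [{"ax": 0,"ay": 0,"az": 0,"dx": 0,"dy": 0,"dz": 2.5,"grip": 0.2},{"ax": 0,"ay": 0,"az": 0,"dx": 0,"dy": 0,"dz": 2.5,"grip": 0.2},{"ax": 0,"ay": 0,"az": 0,"dx": 0,"dy": 0,"dz": 0,"grip": 0.2},{"ax": 0,"ay": 0,"az": 0,"dx": -0.8,"dy": 0,"dz": 0,"grip": 0.2},{"ax": 0,"ay": 0,"az": 0,"dx": -0.7,"dy": 0,"dz": 0,"grip": 0.2},{"ax": 0,"ay": 0,"az": 0,"dx": -0.7,"dy": 0,"dz": 0,"grip": 0.2},{"ax": 0,"ay": 0,"az": 0,"dx": -0.7,"dy": 0,"dz": 0,"grip": 0.2},{"ax": 0,"ay": 0,"az": 0,"dx": -0.7,"dy": 0,"dz": 0,"grip": 0.2},{"ax": 0,"ay": 0,"az": 0,"dx": -0.7,"dy": 0,"dz": 0,"grip": 0.2},{"ax": 0,"ay": 0,"az": 0,"dx": -0.7,"dy": 0,"dz": 0,"grip": 0.2},{"ax": 0,"ay": 0,"az": 0,"dx": -0.7,"dy": 0,"dz": 0,"grip": 0.2}]}}

```text
time: 19.58
position: [0.5717, 0.1359, 0.1119]
eef_rot: [-0.0, 0.308, 0.952, -0.0]
force: [-0.7, 1.0, 0.6]
opening: 0.0186
gripper_force: 0.4
```

>>> {"fn": "move_arm", "kwargs": {"steps": [{"ax": 0,"ay": 0,"az": 0,"dx": -0.7,"dy": 0,"dz": 0,"grip": 0.2},{"ax": 0,"ay": 0,"az": 0,"dx": -0.7,"dy": 0,"dz": 0,"grip": 0.2},{"ax": 0,"ay": 0,"az": 0,"dx": -0.7,"dy": 0,"dz": 0,"grip": 0.2},{"ax": 0,"ay": 0,"az": 0,"dx": -0.7,"dy": 0,"dz": 0,"grip": 0.2},{"ax": 0,"ay": 0,"az": 0,"dx": -0.6,"dy": 0,"dz": 0,"grip": 0.2},{"ax": 0,"ay": 0,"az": 0,"dx": -0.4,"dy": 0,"dz": 0,"grip": 0.2},{"ax": 0,"ay": 0,"az": 0,"dx": 0,"dy": 0,"dz": 0,"grip": 0.2},{"ax": 0,"ay": 0,"az": 0,"dx": 2.5,"dy": 0,"dz": 0,"grip": 0.2},{"ax": 0,"ay": 0,"az": 0,"dx": 0,"dy": 0,"dz": -4,"grip": 0.2},{"ax": 0,"ay": 0,"az": 0,"dx": 5,"dy": 0,"dz": -1,"grip": 0.2},{"ax": 0,"ay": 0,"az": 0,"dx": 0,"dy": 0,"dz": 0,"grip": 0.2}]}}

```text
time: 20.95
position: [0.5389, 0.1617, 0.1629]
eef_rot: [-0.001, 0.305, 0.952, 0.001]
force: [1.2, -0.1, 1.3]
opening: 0.0188
gripper_force: 0.0
```

```bash
cat > st.py <<'E'
from h import *;from plant import r
from scipy.spatial.transform import Rotation as Ro
s=r.observe();q=s['eef_rot'];x=Ro.from_quat(q[[1,2,3,0]]).as_matrix()[:2,0]
print(s['time'],f(s['position']),s['position'][2],s['force'],"dir",-x@ex,-x@ey);discs(r)
i=r.camera_info("scene");I=cv2.cvtColor(r.grab_frame("scene"),cv2.COLOR_RGB2BGR);H,S,V=cv2.split(cv2.cvtColor(I,cv2.COLOR_BGR2HSV))
for nm,m in(("grey",(S<60)&(V<160)&(V>40)),("or",(S>100)&(H<25))):
  n,l,st,c=cv2.connectedComponentsWithStats(m.astype(np.uint8))
  for k in range(1,n):
    p=f(onz(i,c[k],.137))
    if 20<st[k,4]<900 and abs(p[0])<160 and abs(p[1])<120:print("scene",nm,c[k].round(1),st[k,4],p)
E
python3 st.py
```

```text
20.95 [-4.6 78.9] 0.16286685786359617 [ 1.20627462 -0.11621342  1.30578862] dir 0.6491901269466673 -0.7606267734374336
grey [243.1 249.4] 76 [109.2 -54.7]
cu [285.2 263.7] 116 [  7.3 -19.3]
scene grey [405.5 207.3] 23 [111.7 114. ]
scene grey [371.5 228.9] 71 [60.7 -1.1]
scene grey [376.9 268.4] 56 [ 128.7 -112.4]
scene or [404.6 215.6] 551 [121.2  85.3]
scene or [344.4 233.8] 82 [  3.4 -51.1]
scene or [377.1 263.1] 114 [122.2 -96.8]
```

>>> {"fn": "move_arm", "kwargs": {"steps": [{"ax": 0,"ay": 0,"az": -10,"dx": 0,"dy": 0,"dz": 0,"grip": 0.2},{"ax": 0,"ay": 0,"az": -10,"dx": 0,"dy": 0,"dz": 0,"grip": 0.2},{"ax": 0,"ay": 0,"az": -10,"dx": 0,"dy": 0,"dz": 0,"grip": 0.2},{"ax": 0,"ay": 0,"az": -10,"dx": 0,"dy": 0,"dz": 0,"grip": 0.2},{"ax": 0,"ay": 0,"az": -10,"dx": 0,"dy": 0,"dz": 0,"grip": 0.2},{"ax": 0,"ay": 0,"az": 0,"dx": -1.4,"dy": -3.9,"dz": 0,"grip": 0.2},{"ax": 0,"ay": 0,"az": 0,"dx": -1.4,"dy": -3.9,"dz": 0,"grip": 0.2},{"ax": 0,"ay": 0,"az": 0,"dx": 0,"dy": 0,"dz": 0,"grip": 0.2}]}}

```text
time: 22.05
position: [0.5899, 0.0823, 0.1611]
eef_rot: [0.0, -0.119, 0.993, -0.002]
force: [-0.6, 0.4, 0.5]
opening: 0.0185
gripper_force: 0.0
```

```bash
python3 st.py | head -1
```

```text
22.05 [ 25.6 -10.4] 0.1611017313896632 [-0.61674906  0.38380188  0.49353727] dir 0.9999759506391153 -0.007419999418748206
```

>>> {"fn": "move_arm", "kwargs": {"steps": [{"ax": 0,"ay": 0,"az": 0,"dx": 0,"dy": 0,"dz": 0,"grip": 0.2},{"ax": 0,"ay": 0,"az": 0,"dx": 0,"dy": 0,"dz": 0,"grip": 0.2}]}}

```text
time: 22.4
position: [0.5872, 0.0903, 0.1619]
eef_rot: [-0.0, -0.124, 0.992, 0.0]
force: [-0.2, 0.5, -0.4]
opening: 0.0187
gripper_force: 0.0
```

```bash
python3 st.py
```

```text
22.4 [24.9 -2.1] 0.16190933598906262 [-0.20378825  0.5226093  -0.39968702] dir 0.9999947251931205 0.004181145986803931
cu [288.8 252.6] 116 [  2.4 -51.7]
scene grey [405.6 207.4] 24 [112.  113.8]
scene grey [371.3 229.2] 66 [60.7 -1.9]
scene grey [377.1 268.5] 57 [ 129.2 -112.5]
scene or [404.6 215.6] 551 [121.2  85.3]
scene or [344.4 233.8] 82 [  3.4 -51.1]
scene or [377.2 263.2] 116 [122.5 -97. ]
```

>>> {"fn": "move_arm", "kwargs": {"steps": [{"ax": 0,"ay": 0,"az": 0,"dx": 0,"dy": 0.2,"dz": 2.5,"grip": 0.2},{"ax": 0,"ay": 0,"az": 0,"dx": 0,"dy": 0,"dz": 2.5,"grip": 0.2},{"ax": 0,"ay": 0,"az": 0,"dx": 0,"dy": 0,"dz": 0,"grip": 0.2},{"ax": 0,"ay": 0,"az": 0,"dx": -0.7,"dy": 0,"dz": 0,"grip": 0.2},{"ax": 0,"ay": 0,"az": 0,"dx": -0.7,"dy": 0,"dz": 0,"grip": 0.2},{"ax": 0,"ay": 0,"az": 0,"dx": -0.7,"dy": 0,"dz": 0,"grip": 0.2},{"ax": 0,"ay": 0,"az": 0,"dx": -0.7,"dy": 0,"dz": 0,"grip": 0.2},{"ax": 0,"ay": 0,"az": 0,"dx": -0.7,"dy": 0,"dz": 0,"grip": 0.2},{"ax": 0,"ay": 0,"az": 0,"dx": -0.7,"dy": 0,"dz": 0,"grip": 0.2},{"ax": 0,"ay": 0,"az": 0,"dx": -0.7,"dy": 0,"dz": 0,"grip": 0.2}]}}

```text
time: 23.75
position: [0.6352, 0.1031, 0.1119]
eef_rot: [0.0, -0.123, 0.992, -0.0]
force: [0.1, -0.3, 0.1]
opening: 0.0186
gripper_force: 0.0
```

>>> {"fn": "move_arm", "kwargs": {"steps": [{"ax": 0,"ay": 0,"az": 0,"dx": -0.6,"dy": 0,"dz": 0,"grip": 0.2},{"ax": 0,"ay": 0,"az": 0,"dx": -0.6,"dy": 0,"dz": 0,"grip": 0.2},{"ax": 0,"ay": 0,"az": 0,"dx": -0.5,"dy": 0,"dz": 0,"grip": 0.2},{"ax": 0,"ay": 0,"az": 0,"dx": -0.3,"dy": 0,"dz": 0,"grip": 0.2},{"ax": 0,"ay": 0,"az": 0,"dx": 0,"dy": 0,"dz": 0,"grip": 0.2},{"ax": 0,"ay": 0,"az": 0,"dx": 2,"dy": 0,"dz": -3,"grip": 0.2},{"ax": 0,"ay": 0,"az": 0,"dx": 4,"dy": 0,"dz": -4,"grip": 0.2},{"ax": 0,"ay": 0,"az": 0,"dx": 4,"dy": 0,"dz": -4,"grip": 0.4},{"ax": 0,"ay": 0,"az": 0,"dx": 0,"dy": 0,"dz": 0,"grip": 0.4},{"ax": 0,"ay": 0,"az": 0,"dx": 0,"dy": 0,"dz": 0,"grip": 0.4}]}}

```text
time: 25.0
position: [0.5571, 0.0835, 0.2218]
eef_rot: [0.0, -0.123, 0.992, 0.0]
force: [-0.5, -0.2, 0.4]
opening: 0.0371
gripper_force: 0.0
```

```bash
python3 st.py
python3 - <<'E'
from h import *;from plant import r
# look into funnel/well from all cameras: grey-level inside mouth region
def pr(i,x,y,z):
    p=np.r_[O+(x*ex+y*ey)/1e3,z];c=i['world_to_cam'][:3,:3]@p+i['world_to_cam'][:3,3];q=i['K']@[c[0],-c[1],-c[2]];return q[:2]/q[2]
for n in("scene","side","wrist"):
    i=r.camera_info(n);I=cv2.cvtColor(r.grab_frame(n),cv2.COLOR_RGB2BGR);cv2.imwrite(f"pics/f_{n}.png",I)
    P=np.array([pr(i,x,y,.13) for x,y in((87,-38),(143,-38),(143,38),(87,38))],np.float32)
    w=cv2.warpPerspective(I,cv2.getPerspectiveTransform(P,np.float32([[0,0],[0,56],[76,56],[76,0]])),(76,56))
    print(n,P.round().tolist());print(cv2.resize(cv2.cvtColor(w,cv2.COLOR_BGR2GRAY),(19,14),interpolation=cv2.INTER_AREA))
E
```

```text
25.0 [-5.9 -1.3] 0.22177072836191414 [-0.52652489 -0.2449659   0.35696226] dir 1.0000010282441558 0.002216641200021176
cu [288.7 253.3] 104 [  2.4 -49.6]
scene grey [405.8 207.4] 23 [112.5 114. ]
scene grey [377.1 268.4] 55 [ 129.1 -112.4]
scene or [404.6 215.6] 551 [121.2  85.3]
scene or [344.4 233.8] 82 [  3.4 -51.1]
scene or [377.2 263.1] 114 [122.2 -96.9]
scene [[374.0, 244.0], [393.0, 252.0], [405.0, 232.0], [386.0, 224.0]]
[[208 201 199 196 198 202 201 199 197 199 203 202 199 197 199 198 200 199
  192]
 [188 178 176 176 176 177 178 177 177 178 178 178 178 178 178 178 177 174
  171]
 [185 175 175 175 175 176 176 176 177 177 177 177 177 178 178 177 171 166
  168]
 [183 175 175 175 176 176 176 176 177 178 178 178 178 179 177 171 167 164
  166]
 [183 176 176 176 176 177 177 178 177 178 178 179 179 176 171 167 164 164
  167]
 [185 176 176 176 176 177 177 178 178 179 179 178 176 169 166 165 165 165
  168]
 [186 176 176 177 177 177 177 178 178 179 178 174 169 166 165 165 165 165
  167]
 [187 178 178 178 179 179 179 180 180 178 174 168 165 165 166 166 165 165
  167]
 [187 179 178 179 1
[... 2178 characters left out ...]
  63  64  63  63  63  63  69  82  82  81  81
   80]
 [ 76  77  77  78  77  64  62  62  62  62  63  63  63  64  80  82  81  81
   80]
 [ 76  77  77  79  69  63  63  63  63  63  62  62  62  62  83  83  81  81
   81]
 [ 76  77  77  75  62  62  62  62  62  63  63  62  63  63  84  91  81  81
   81]
 [ 76  77  77  65  62  62  62  62  62  62  62  62  62  62  77 105  84  81
   81]
 [ 77  77  71  63  62  62  62  62  62  62  62  62  62  62  70 107  98  82
   81]
 [ 77  71  44  60  62  62  62  63  62  62  62  62  62  62  65 106 108  89
   81]
 [ 77  47  36  51  62  62  62  62  62  62  62  62  62  62  62 101 108 104
   82]
 [ 69  42  40  58  61  61  61  60  61  61  60  60  60  60  61  88  97  97
   85]]
```

Run:
```python
import cv2,numpy as np
a=cv2.imread("pics/s8.png")[:,:400];b=cv2.resize(cv2.imread("pics/f_side.png")[200:350,200:350],(400,400))
# mouth region native cols 218-252, rows 250-290
for im in(a,b):print(cv2.resize(cv2.cvtColor(im,cv2.COLOR_BGR2GRAY),(150,150),interpolation=cv2.INTER_AREA)[52:90:2,10:54:2])
```

```text
[[ 75  74  74  57  41  49  74  74  76  73  73  73  63  23  15  19  18  17
   18  18  52 148]
 [ 74  73  70  23   5  18  67  86 149 147 132 127 125 102  85  67  57  59
   68  80  90 109]
 [ 73  73  72  50  31  54  73 100 152 143 143 149 150 152 155 154 159 160
  154 156 156 183]
 [ 74  73  74  74  73  74  74 130 132 134 134 133 133 133 132 133 132 132
  132 132 134 208]
 [ 74  73  75  73  74  74  77 137 119 133 134 134 134 133 132 132 133 132
  131 132 144 219]
 [ 73  75  74  74  72  73  83 140 107 133 134 135 134 134 134 133 134 133
  133 138 154 222]
 [ 74  74  73  74  73  73 100 133 103 133 135 134 133 134 132 133 132 132
  136 142 167 208]
 [ 75  73  74  73  74  72 122 120 101 130 134 134 133 133 133 132 132 134
  143 143 192 184]
 [ 75  74  73  74  73  75 136 110  99 129 137 137 137 136 136 136 135 142
  144 144 212 154]
 [ 74  75  73  75  73  84 146 103  97 126 136 135 136 135 135 134 141 144
  144 148 221 149]
 [ 74  74  74  74  72  99 135  98  97 123 135 135 135 134 134 136 145 144
  145 156 230 156]
 [ 75  74  75  74  73 125 125  97  97 120 136 137 137 135 136 144 145 145
  1
[... 1735 characters left out ...]
9 129 128 128 129 135 137 137
  137 161 227 230]
 [ 69  69  69  69  72 132 103  91  93 114 129 121 128 133 134 138 139 137
  137 177 228 230]
 [ 70  70  70  69  80 139  96  92  92  93  93  89  90 101 137 138 138 137
  137 202 229 230]
 [ 70  69  70  69  93 131  93  93  92  93 102 101  82 107 138 139 138 138
  141 211 230 230]
 [ 69  69  70  71 117 117  92  92  91 101 121 120  75 111 139 139 139 137
  148 221 230 230]
 [ 69  69  69 100 148 165 155 149 147 147 158 148  99 139 150 146 148 144
  165 223 230 229]
 [ 69  70  73 139 158 160 161 160 160 160 160 163 163 164 168 169 173 171
  192 204 230 229]
 [ 69  70  80 150 158 157 157 158 158 156 158 158 157 158 157 157 158 164
  194 202 230 229]]
```

Both discs are off the deck: the funnel slopes look clean, and a disc rim shows at the well mouth in the side data. Next is closing the shutter.

>>> {"fn": "move_arm", "kwargs": {"steps": [{"ax": 0,"ay": 0,"az": 0,"dx": -4.1,"dy": 3.05,"dz": 0,"grip": 0.4},{"ax": 0,"ay": 0,"az": 0,"dx": -4.1,"dy": 3.05,"dz": 0,"grip": 0.4},{"ax": 0,"ay": 0,"az": 0,"dx": -4.1,"dy": 3.05,"dz": 0,"grip": 0.4},{"ax": 0,"ay": 0,"az": 0,"dx": 0,"dy": 0,"dz": 0,"grip": 0.4},{"ax": 0,"ay": 0,"az": 0,"dx": 0,"dy": 0,"dz": 0,"grip": 0.4},{"ax": 0,"ay": 0,"az": 0,"dx": 0,"dy": 0,"dz": 2.5,"grip": 0.4},{"ax": 0,"ay": 0,"az": 0,"dx": 0,"dy": 0,"dz": 2.5,"grip": 0.4},{"ax": 0,"ay": 0,"az": 0,"dx": 0,"dy": 0,"dz": 2.5,"grip": 0.4},{"ax": 0,"ay": 0,"az": 0,"dx": 0,"dy": 0,"dz": 2.1,"grip": 0.4},{"ax": 0,"ay": 0,"az": 0,"dx": 0,"dy": 0,"dz": 0,"grip": 0.4}]}}

```text
time: 26.5
position: [0.6524, 0.1997, 0.1245]
eef_rot: [-0.002, -0.122, 0.992, -0.001]
force: [-0.1, -0.4, 0.8]
opening: 0.0371
gripper_force: 0.0
```

```bash
python3 st.py
```

```text
26.5 [114.7  88.3] 0.12453041525459646 [-0.11222269 -0.36340997  0.79473422] dir 0.999993447646783 -0.00010959682132719552
cu [288.4 252.5] 123 [  3.2 -51.8]
scene grey [377.1 268.4] 56 [ 129.3 -112.2]
scene or [405.6 218.3] 406 [127.5  77.7]
scene or [344.4 233.7] 83 [  3.4 -50.9]
scene or [377.2 263.2] 115 [122.5 -97. ]
```

>>> {"fn": "move_arm", "kwargs": {"steps": [{"ax": 0,"ay": 0,"az": 0,"dx": 0,"dy": -0.8,"dz": 0,"grip": 0.4},{"ax": 0,"ay": 0,"az": 0,"dx": 0,"dy": -0.8,"dz": 0,"grip": 0.4},{"ax": 0,"ay": 0,"az": 0,"dx": 0,"dy": -0.8,"dz": 0,"grip": 0.4},{"ax": 0,"ay": 0,"az": 0,"dx": 0,"dy": -0.8,"dz": 0,"grip": 0.4},{"ax": 0,"ay": 0,"az": 0,"dx": 0,"dy": -0.8,"dz": 0,"grip": 0.4},{"ax": 0,"ay": 0,"az": 0,"dx": 0,"dy": -0.8,"dz": 0,"grip": 0.4},{"ax": 0,"ay": 0,"az": 0,"dx": 0,"dy": -0.8,"dz": 0,"grip": 0.4},{"ax": 0,"ay": 0,"az": 0,"dx": 0,"dy": -0.8,"dz": 0,"grip": 0.4},{"ax": 0,"ay": 0,"az": 0,"dx": 0,"dy": -0.8,"dz": 0,"grip": 0.4},{"ax": 0,"ay": 0,"az": 0,"dx": 0,"dy": -0.8,"dz": 0,"grip": 0.4},{"ax": 0,"ay": 0,"az": 0,"dx": 0,"dy": -0.8,"dz": 0,"grip": 0.4},{"ax": 0,"ay": 0,"az": 0,"dx": 0,"dy": -0.5,"dz": 0,"grip": 0.4}]}}

```text
time: 28.1
position: [0.6769, 0.1111, 0.1258]
eef_rot: [-0.0, -0.123, 0.992, -0.0]
force: [0.6, 1.6, 0.4]
opening: 0.0372
gripper_force: 0.8
```

>>> {"fn": "move_arm", "kwargs": {"steps": [{"ax": 0,"ay": 0,"az": 0,"dx": 0,"dy": -0.4,"dz": 0,"grip": 0.4},{"ax": 0,"ay": 0,"az": 0,"dx": 0,"dy": -0.3,"dz": 0,"grip": 0.4},{"ax": 0,"ay": 0,"az": 0,"dx": 0,"dy": 0,"dz": 0,"grip": 0.4},{"ax": 0,"ay": 0,"az": 0,"dx": 0,"dy": 0,"dz": 0,"grip": 0.4}]}}

```text
time: 28.6
position: [0.678, 0.1044, 0.1257]
eef_rot: [-0.001, -0.123, 0.992, -0.001]
force: [0.8, -0.2, -0.4]
opening: 0.037
gripper_force: 0.0
```

Run:
```python
from h import *;from plant import r
s=r.observe();print(s['force'],f(s['position']));plate(r)
```

```text
[ 0.79788527 -0.18070199 -0.42547622] [116.4 -10.4]
228 237 431 [ 86.6 -41.8] [86.4 42.3]
```

>>> {"fn": "move_arm", "kwargs": {"steps": [{"ax": 0,"ay": 0,"az": 0,"dx": 0,"dy": -0.3,"dz": 0,"grip": 0.4},{"ax": 0,"ay": 0,"az": 0,"dx": 0,"dy": 0,"dz": 0,"grip": 0.4}]}}

```text
time: 28.9
position: [0.6786, 0.1022, 0.1257]
eef_rot: [-0.001, -0.123, 0.992, 0.0]
force: [-1.4, 1.4, 0.0]
opening: 0.0368
gripper_force: 0.5
```

>>> {"fn": "move_arm", "kwargs": {"steps": [{"ax": 0,"ay": 0,"az": 0,"dx": 0,"dy": -0.3,"dz": 0,"grip": 0.4},{"ax": 0,"ay": 0,"az": 0,"dx": 0,"dy": 0,"dz": 0,"grip": 0.4}]}}

```text
time: 29.15
position: [0.6789, 0.1015, 0.1256]
eef_rot: [-0.001, -0.124, 0.992, 0.001]
force: [-2.8, 3.7, -0.7]
opening: 0.0369
gripper_force: 2.4
```

Run:
```python
from h import *;from plant import r
s=r.observe();print(s['force'],f(s['position']));plate(r,(232,240,248))
```

```text
[-2.80964594  3.71155613 -0.72590136] [116.6 -13.4]
232 237 442 [ 88.5 -44.9] [88.3 44.3]
240 237 441 [ 92.1 -45. ] [91.8 44.1]
248 238 440 [ 95.7 -44.7] [95.4 43.9]
```

>>> {"fn": "move_arm", "kwargs": {"steps": [{"ax": 0,"ay": 0,"az": 0,"dx": 0,"dy": -0.2,"dz": 0,"grip": 0.4},{"ax": 0,"ay": 0,"az": 0,"dx": 0,"dy": 0,"dz": 0,"grip": 0.4},{"ax": 0,"ay": 0,"az": 0,"dx": 0,"dy": 1.5,"dz": 0,"grip": 0.4},{"ax": 0,"ay": 0,"az": 0,"dx": 0,"dy": 0,"dz": 0,"grip": 0.4},{"ax": 0,"ay": 0,"az": 0,"dx": 0,"dy": 0,"dz": -3,"grip": 0.4},{"ax": 0,"ay": 0,"az": 0,"dx": 0,"dy": 0,"dz": -3,"grip": 0},{"ax": 0,"ay": 0,"az": 0,"dx": 0,"dy": -4,"dz": 0,"grip": 0},{"ax": 0,"ay": 0,"az": 0,"dx": 0,"dy": -4,"dz": 0,"grip": 0},{"ax": 0,"ay": 0,"az": 0,"dx": 0,"dy": 0,"dz": 0,"grip": 0},{"ax": 0,"ay": 0,"az": 0,"dx": 0,"dy": 0,"dz": 0,"grip": 0}]}}

```text
time: 30.45
position: [0.6964, 0.0344, 0.186]
eef_rot: [0.0, -0.123, 0.992, -0.0]
force: [-0.1, 1.3, 0.3]
opening: 0.0003
gripper_force: 0.0
```

```bash
python3 st.py;python3 -c "
from h import *;from plant import r
print(r.observe()['opening'])
i,I=plate(r,(232,240,248,256,264))
H,S,V=cv2.split(cv2.cvtColor(I,cv2.COLOR_BGR2HSV))
n,l,s,c=cv2.connectedComponentsWithStats(((S>150)&((H<4)|(H>174))).astype('uint8'))
for k in range(1,n):
  if s[k,4]>60:print('red',s[k],c[k],f(onz(i,c[k],.125)))"
```

```text
30.45 [117.3 -82.8] 0.1859638922467395 [-0.05609303  1.31651659  0.31131489] dir 1.0000021616786783 0.0016206885861114297
cu [288.4 252.5] 123 [  3.2 -51.8]
scene grey [377.1 268.4] 56 [ 129.3 -112.2]
scene or [395.4 240.5] 379 [134.1  -6.2]
scene or [344.4 233.8] 82 [  3.4 -51.1]
scene or [377.3 263.2] 116 [122.7 -97. ]
0.00034870306986248305
232 370 523 [101.7 -45.7] [101.3  43.6]
240 370 522 [106.4 -45.5] [106.1  43.6]
248 370 522 [111.3 -45.3] [110.9  44.2]
256 369 521 [116.1 -45.7] [115.8  44.3]
264 369 520 [121.1 -45.5] [120.7  44.3]
red [ 277  228   51   53 2104] [302.56844106 253.73003802] [117.8 -85.2]
red [ 529  385  111   72 6832] [591.60538642 422.5234192 ] [236.8 113.3]
```

>>> {"fn": "move_arm", "kwargs": {"steps": [{"ax": 0,"ay": 0,"az": 0,"dx": 0,"dy": -0.2,"dz": 3,"grip": 0},{"ax": 0,"ay": 0,"az": 0,"dx": 0,"dy": 0,"dz": 2,"grip": 0},{"ax": 0,"ay": 0,"az": 0,"dx": 0,"dy": 0,"dz": 1.5,"grip": 0},{"ax": 0,"ay": 0,"az": 0,"dx": 0,"dy": 0,"dz": 0,"grip": 0},{"ax": 0,"ay": 0,"az": 0,"dx": 0,"dy": 0,"dz": 0,"grip": 0}]}}

```text
time: 31.22
position: [0.6975, 0.0329, 0.1219]
eef_rot: [0.001, -0.124, 0.992, -0.0]
force: [1.0, 0.0, 0.0]
opening: 0.0004
gripper_force: 0.0
```

>>> {"fn": "move_arm", "kwargs": {"steps": [{"ax": 0,"ay": 0,"az": 0,"dx": 0,"dy": 0,"dz": 0.4,"grip": 0},{"ax": 0,"ay": 0,"az": 0,"dx": 0,"dy": 0,"dz": 0.2,"grip": 0},{"ax": 0,"ay": 0,"az": 0,"dx": 0,"dy": 0,"dz": 0,"grip": 0}]}}

```text
time: 31.6
position: [0.6967, 0.0325, 0.1149]
eef_rot: [-0.0, -0.123, 0.992, -0.0]
force: [0.5, 0.0, 0.4]
opening: 0.0005
gripper_force: 0.0
```

>>> {"fn": "move_arm", "kwargs": {"steps": [{"ax": 0,"ay": 0,"az": 0,"dx": 0,"dy": 0,"dz": 0.3,"grip": 0},{"ax": 0,"ay": 0,"az": 0,"dx": 0,"dy": 0,"dz": 0.2,"grip": 0},{"ax": 0,"ay": 0,"az": 0,"dx": 0,"dy": 0,"dz": 0,"grip": 0}]}}

```text
time: 31.98
position: [0.6966, 0.0325, 0.1096]
eef_rot: [-0.0, -0.123, 0.992, 0.0]
force: [-1.3, 0.7, 0.6]
opening: 0.0007
gripper_force: 0.0
```

>>> {"fn": "move_arm", "kwargs": {"steps": [{"ax": 0,"ay": 0,"az": 0,"dx": 0,"dy": 0,"dz": 0.3,"grip": 0},{"ax": 0,"ay": 0,"az": 0,"dx": 0,"dy": 0,"dz": 0.2,"grip": 0},{"ax": 0,"ay": 0,"az": 0,"dx": 0,"dy": 0,"dz": 0,"grip": 0}]}}

```text
time: 32.35
position: [0.6971, 0.0325, 0.1055]
eef_rot: [0.0, -0.123, 0.992, -0.0]
force: [0.3, -0.3, 3.4]
opening: 0.0004
gripper_force: 1.8
```

>>> {"fn": "move_arm", "kwargs": {"steps": [{"ax": 0,"ay": 0,"az": 0,"dx": 0,"dy": 0,"dz": 0.3,"grip": 0},{"ax": 0,"ay": 0,"az": 0,"dx": 0,"dy": 0,"dz": 0.2,"grip": 0},{"ax": 0,"ay": 0,"az": 0,"dx": 0,"dy": 0,"dz": 0,"grip": 0}]}}

```text
time: 32.72
position: [0.6971, 0.0326, 0.1007]
eef_rot: [0.0, -0.123, 0.992, -0.0]
force: [-1.9, -1.0, 7.2]
opening: 0.0005
gripper_force: 3.3
```

>>> {"fn": "move_arm", "kwargs": {"steps": [{"ax": 0,"ay": 0,"az": 0,"dx": 0,"dy": 0,"dz": 0.2,"grip": 0},{"ax": 0,"ay": 0,"az": 0,"dx": 0,"dy": 0,"dz": 0.2,"grip": 0},{"ax": 0,"ay": 0,"az": 0,"dx": 0,"dy": 0,"dz": 0,"grip": 0}]}}

```text
time: 33.1
position: [0.6972, 0.0326, 0.1001]
eef_rot: [0.001, -0.123, 0.992, -0.0]
force: [-5.6, -1.2, 17.7]
opening: 0.0005
gripper_force: 8.8
```

>>> {"fn": "move_arm", "kwargs": {"steps": [{"ax": 0,"ay": 0,"az": 0,"dx": 0,"dy": 0,"dz": 0,"grip": 0},{"ax": 0,"ay": 0,"az": 0,"dx": 0,"dy": 0,"dz": -0.8,"grip": 0},{"ax": 0,"ay": 0,"az": 0,"dx": 0,"dy": 0,"dz": -1,"grip": 0},{"ax": 0,"ay": 0,"az": 0,"dx": 0,"dy": 0,"dz": -3,"grip": 0},{"ax": 0,"ay": 0,"az": 0,"dx": 0,"dy": 0,"dz": -5,"grip": 0},{"ax": 0,"ay": 0,"az": 0,"dx": 0,"dy": 0,"dz": -4,"grip": 0},{"ax": 0,"ay": 0,"az": 0,"dx": 0,"dy": 0,"dz": 0,"grip": 0},{"ax": 0,"ay": 0,"az": 0,"dx": 0,"dy": 0,"dz": 0,"grip": 0}]}}

```text
time: 34.1
position: [0.6958, 0.0325, 0.2322]
eef_rot: [-0.002, -0.123, 0.992, 0.0]
force: [0.5, 0.0, -0.9]
opening: 0.0006
gripper_force: 0.0
```

```bash
python3 st.py;python3 -c "
from h import *;from plant import r
plate(r,(180,190,200,210,220,230));print(r.hand_in())"
```

```text
34.1 [116.2 -84.5] 0.23217403715569274 [ 0.53694556  0.02624623 -0.93244882] dir 0.9999959035374119 0.002235370777258943
cu [288.4 252.5] 123 [  3.2 -51.8]
scene grey [377.  268.4] 57 [ 129.  -112.2]
scene or [392.4 239.8] 511 [125.9  -7.9]
scene or [344.4 233.8] 82 [  3.4 -51.1]
scene or [377.4 263.2] 113 [122.9 -96.7]
200 371 496 [ 86.8 -42.6] [86.6 42.8]
210 366 496 [ 93.7 -45.7] [93.5 43.6]
220 366 495 [100.7 -45.5] [100.5  43.6]
230 366 494 [107.7 -45.3] [107.5  43.7]
the job is handed in; nothing more can be done
None
```

Handed in after 34 s: both grey discs went off the deck into the funnel (not seen directly in the well, but the funnel looked clear with a rim at its mouth), the copper disc stayed put, the shutter was pushed back to its stop, and the plunger was pressed to its stop (17.7 N) and released.

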